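# Set out the sharpening stones from coarse to fine

## Task

Set up the sharpening board for work: lay the four stones on its four rubber pads in order of grit, which is the order of their shade, from the darkest and coarsest on the pad next to the steel flattening plate to the palest and finest on the pad next to the strop. Centre each stone on its pad, stone face up and lengthwise square across the board like the pad, and set it down gently, because the stones chip if dropped. Leave the plane, the chisel and the oil bottle where they are.

Things in the scene. Friction and masses are not known exactly. Their poses are not given: they have to be found in the camera images.
- stone_coarse: Sharpening stone, near-black charcoal: the coarsest and darkest of the four. Loose, 0.33 kg. Stone 116 long (x) by 50 wide (y) by 20 tall on a dark wooden base 130 x 44 x 12 with end cleats; 32 tall in all. Origin: centre of the base's underside; z up, x lengthwise. Starts stone face up on the bench at any yaw. Grip across the 50 mm width, from above, on the stone (12 to 32 above the underside).
- stone_medium: Sharpening stone, dark brick-red brown: second coarsest and second darkest. Loose, 0.33 kg. Stone 116 long (x) by 50 wide (y) by 20 tall on a dark wooden base 130 x 44 x 12 with end cleats; 32 tall in all. Origin: centre of the base's underside; z up, x lengthwise. Starts stone face up on the bench at any yaw. Grip across the 50 mm width, from above, on the stone (12 to 32 above the underside).
- stone_fine: Sharpening stone, ochre (mid tan): second finest and second palest. Loose, 0.33 kg. Stone 116 long (x) by 50 wide (y) by 20 tall on a dark wooden base 130 x 44 x 12 with end cleats; 32 tall in all. Origin: centre of the base's underside; z up, x lengthwise. Starts stone face up on the bench at any yaw. Grip across the 50 mm width, from above, on the stone (12 to 32 above the underside).
- stone_polishing: Sharpening stone, ivory, almost white: the finest and palest. Loose, 0.33 kg. Stone 116 long (x) by 50 wide (y) by 20 tall on a dark wooden base 130 x 44 x 12 with end cleats; 32 tall in all. Origin: centre of the base's underside; z up, x lengthwise. Starts stone face up on the bench at any yaw. Grip across the 50 mm width, from above, on the stone (12 to 32 above the underside).
- board: Sharpening board, fixed on the bench: brown plank 170 (x) by 500 (y) by 18 thick with four blue-grey rubber pads in a row along y, each 146 (x) by 66 (y). Origin: centre of the plank's underside; z up. Pad centres at x = 0, y = -123, -41, 41, 123 in its frame; pad tops 20 above the underside. Plate and strop lie at its two ends, y = 205 and -205, either way round.
- plate: Flattening plate, fixed on one end of the board: bare steel plate dotted with dark holes, 150 x 50 x 8. Origin: centre of its underside, 205 from the middle of the board. Marks the coarse end of the row. Leave it where it is.
- strop: Strop, fixed on the other end of the board: pale wooden paddle 130 x 50 x 15 with a brown leather top rubbed green and a 70 long stub handle pointing along the board's +x. Origin: centre of the underside of its 130 x 50 part, 205 from the middle of the board. Marks the fine end of the row. Leave it where it is.
- plane: Bystander: small wooden plane, pale block 150 x 58 x 30 with a slanting steel iron rising to about 58. Loose, origin at the centre of its underside. Lies beside the board.
- chisel: Bystander: bench chisel lying down, 250 long along its x, dark-red round handle 26 thick towards its -x, steel blade to +x. Loose, origin under its middle. Lies beside the board.
- oil: Bystander: small amber oil bottle with a black cap, 42 diameter, 85 tall. Loose, origin at the centre of its underside. Stands beyond the board, on the side away from the robot.
Not all that is in view belongs to the job. Leave any blue or purple look-alike of the stone_fine alone.

How it is judged (in metres and radians):
At the end, for the whole second after the job is handed in: From the pad by the steel plate to the pad by the strop: charcoal, brick-brown, ochre, ivory. Each within 12 mm of its pad's centre along the row and 15 mm across the board, flat on the pad (0.09 rad), stone face up, within 0.2 rad of square, released and at rest (x of stone_coarse in the frame of board between -0.015 and 0.015 m and z of stone_coarse in the frame of board between 0.016 and 0.024 m and angle between each of stone_coarse, stone_medium, stone_fine, stone_polishing's own z axis and vertical below 0.09 rad and angle between the x axis of each of stone_coarse, stone_medium, stone_fine, stone_polishing and the x axis of board, either way round below 0.2 rad and linear speed of each of stone_coarse, stone_medium, stone_fine, stone_polishing below 0.02 m/s and contact force between each of stone_coarse, stone_medium, stone_fine, stone_polishing and the fingers below 0.1 N and x of stone_medium in the frame of board between -0.015 and 0.015 m and z of stone_medium in the frame of board between 0.016 and 0.024 m and x of stone_fine in the frame of board between -0.015 and 0.015 m and z of stone_fine in the frame of board between 0.016 and 0.024 m and x of stone_polishing in the frame of board between -0.015 and 0.015 m and z of stone_polishing in the frame of board between 0.016 and 0.024 m and ((y of plate in the frame of board above 0 m and y of stone_coarse in the frame of board between 0.111 and 0.135 m and y of stone_medium in the frame of board between 0.029 and 0.053 m and y of stone_fine in the frame of board between -0.053 and -0.029 m and y of stone_polishing in the frame of board between -0.135 and -0.111 m) or (y of plate in the frame of board below 0 m and y of stone_coarse in the frame of board between -0.135 and -0.111 m and y of stone_medium in the frame of board between -0.053 and -0.029 m and y of stone_fine in the frame of board between 0.029 and 0.053 m and y of stone_polishing in the frame of board between 0.111 and 0.135 m))); the robot touches nothing.
It fails at once if the plane is pushed more than 20 mm or tipped over (distance of plane from where it was at the start of the episode above 0.02 m or angle between plane's own z axis and vertical above 0.35 rad).
It fails at once if the chisel is pushed more than 20 mm or tipped over (distance of chisel from where it was at the start of the episode above 0.02 m or angle between chisel's own z axis and vertical above 0.35 rad).
It fails at once if the oil is pushed more than 20 mm or tipped over (distance of oil from where it was at the start of the episode above 0.02 m or angle between oil's own z axis and vertical above 0.35 rad).
It fails at once if a stone is dropped or thrown: it moves faster than 0.5 m/s (a free fall of about 13 mm) with the fingers off it ((linear speed of stone_coarse above 0.5 m/s and contact force between stone_coarse and the fingers below 0.1 N) or (linear speed of stone_medium above 0.5 m/s and contact force between stone_medium and the fingers below 0.1 N) or (linear speed of stone_fine above 0.5 m/s and contact force between stone_fine and the fingers below 0.1 N) or (linear speed of stone_polishing above 0.5 m/s and contact force between stone_polishing and the fingers below 0.1 N)).
It also fails if it takes over 96 s, if anything falls off the work surface, if the arm or the gripper's body presses on something with over 40 N, if the wrist force passes 120 N, or if a joint passes its speed limit or range.

## Robot

A 7-joint arm with a two-finger parallel gripper is mounted at the origin on the work surface. World frame = base frame: x ahead of the robot, y to its left, z up, the work surface at z = 0. Lengths are in m, angles in degrees, forces in N, time in s.
With the tool pointing down it reaches from about 0.425 to 0.875 m from the base axis. Payload 4.7 kg.
Tool frame: the origin (TCP) lies at the very end of the fingers, on their centre line; the grasp point (between the pads) lies 19 mm behind it; z points along the fingers, y is the line along which they close (so a half turn about z gives the same grasp; the last joint's range is limited). The gripper opens to 87 mm and grips with 3 to 60 N. Pads are 19 mm wide; open, the fingers measure 117 mm over their backs; the gripper's body (75 mm by 190 mm) begins 51 mm behind the grasp point.
Start: joints at [0.808, 18.392, -4.016, 83.108, 1.295, 78.541, -3.26], TCP at [0.65, -0, 0.223] pointing down, gripper open.
Joint ranges: [-163.93, 163.93], [-17.29, 119.83], [-79.2, 71.16], [3.27, 140.29], [-89.18, 269.18], [5.43, 117.66], [-154.24, 154.24]. Speed limits (degrees/s): [147.25, 147.25, 180, 180, 180, 180, 180].

## Interface

Orientations are given as [roll, pitch, yaw] about the fixed x, y, z axes, in that order (R = Rz(yaw) Ry(pitch) Rx(roll)).
In Python, from cell import get_obs, read_camera, sign_off, silhouettes gives the robot as it stands.
- The arm moves only by the tool play_rows, never from a script. Its argument "steps" is a list that holds one entry, the list of rows, each a list of 7 numbers: the shift along the tool's x, y, z in m, then the turn, a rotation vector about the tool's x, y, z in rad, then the finger opening in m, from 0 to 0.087. A call has 1 to 12 rows; each row shifts and turns the commanded pose from where the row before left it, along the tool's axes as they then stand; what a row does not reach is not made up. A row lasts 1/10 s, in which the tool goes at most 50 mm and 8.59 degrees, less where a joint would pass 70% of its speed; a pose out of reach is approached as far as the arm can. A call is refused whole if a number of a shift passes 0.05 or a number of a turn 0.15, either way. A call with a gripper value outside its range is refused whole. The fingers move at their own pace and stop on an object; "force" is the grip in N (left out, the last holds). Time passes only in rows, so rows that do not move let the fingers close. It gives the time, the measured TCP pose, the force, the opening and the grip force at its end, in the units of the state.
- get_obs(): the state, without advancing time (a new reading comes with each control period).
- read_camera(name): name is "scene" or "side" or "wrist"; returns a dict with "frame" (420x560x3 uint8, red, green, blue), "intrinsics" (3x3 intrinsics, pixels), "k1" (the pictures are not rectified: a ray, as slopes to the right and down, at radius r is drawn at 1 + k1 r^2 times it, then the intrinsics apply), "view" (4x4, takes a point from world to camera coordinates). Camera axes: x right, y up, looking along -z (the intrinsics and any distortion apply to the point x, -y, -z); pixel columns grow to the right and rows downward; lengths in m; the calibration is good to about 2 mm. A picture is of the moment at which its call begins. There is no depth.
- sign_off(): hands the job in; it is judged then, once.
Trained networks look in the newest picture that a camera, given by its name, has taken for a name from the list of things; names that differ only in an ending like _2 or _b are one class to them, and where a whole thing is asked for, a point or a joint stands for the part that bears it (a point fixed in the world has none). Each returns a list of dicts, best first, with "p" (0 to 1); they miss things now and then, are a little off and sometimes report something else, mostly with a low value. They report only what shows in the picture. A call takes as long as a camera call. They do not tell look-alikes from the thing itself.
- silhouettes(camera, name): "pixels" (420x560 bool, what is visible of it) and "extent" ([left, top, right, bottom] in pixels, round what is visible of it).
The state is a dict: "time_s": time; "qpos": joint angles; "joint_velocities": joint speeds; "effort": joint torques, N m; "tool_pos": TCP position; "tool_rot": TCP orientation; "force": force on the tool from outside, world axes, zero at the start; "wrist_torque": the same for the moment, N m; "grip_width": finger opening in m; "grasp_force": force on a finger pad.
Only numpy, scipy, OpenCV 4.12 (cv2) and the standard library are available. Lean on these libraries where they do the work, as an engineer would, in place of code of your own. Each camera call takes 0.05 s, during which the arm holds its last target. There are 200 camera calls.

## Working session

There is one attempt and no reset: what is moved stays moved. The work goes in short steps, Python scripts to look and compute and a tool call to move; the robot and the scene stay as the last step left them, time stands still between calls to the robot, and variables do not carry over. Pictures are saved under pics/ and viewed, at most 14 in all, crops included, and the job is handed in when it is done.

Besides the shell and the picture viewer there is one more tool, called by a JSON object that holds its "name" and its "arguments", one argument or row to a line. play_rows: Moves the arm, as the interface text tells. Its arguments: {"type":"object","properties":{"steps":{"type":"array","items":{"type":"array","items":{"type":"array","items":{"type":"number"}}}},"force":{"type":"number"}},"required":["steps"]}

```bash
mkdir -p pics; ls; python3 - <<'E'
from cell import *
import cv2
for n in ["scene","side"]:
    d=read_camera(n); cv2.imwrite(f"pics/{n}0.png",d["frame"][:,:,::-1]); print(n,d["intrinsics"].tolist(),d["k1"],d["view"].tolist() if hasattr(d["view"],"tolist") else d["view"])
o=get_obs(); print(o["time_s"],o["tool_pos"],o["tool_rot"],o["grip_width"])
E
```

```text
pics
scene [[511.45675109869916, 0.0, 287.2475751757628], [0.0, 511.45675109869916, 208.06054145358164], [0.0, 0.0, 1.0]] 0.014411814655969173 [[0.8693207292678035, 0.4942411758314248, 0.00267016442654713, -0.4418471940226711], [-0.43155313682546, 0.7564031505438569, 0.49154467136104024, 0.2062563320913057], [0.24092189556244137, -0.42846229000939856, 0.8708482682296049, -1.5704225134986638], [0.0, 0.0, 0.0, 1.0]]
side [[445.4443038818503, 0.0, 272.2859019665723], [0.0, 445.4443038818503, 209.8340498544335], [0.0, 0.0, 1.0]] -0.09829577155394625 [[-0.9825006581880988, -0.1862563267073895, 0.0010185388665316648, 0.5026701075318541], [0.12382569210215345, -0.6490750261341806, 0.7505789821360144, -0.0957775882896246], [-0.13913897597501265, 0.7375704652508687, 0.6607799589532372, -1.1415038315529933], [0.0, 0.0, 0.0, 1.0]]
0.1 [ 6.49506978e-01 -6.49478284e-05  2.21582168e-01] [-1.79903115e+02  5.29792915e-03  8.99989282e+01] 0.08713976335605814
```

View pics/scene0.png

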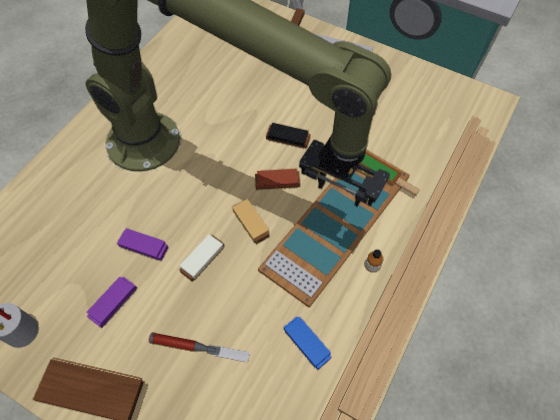

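View pics/side0.png

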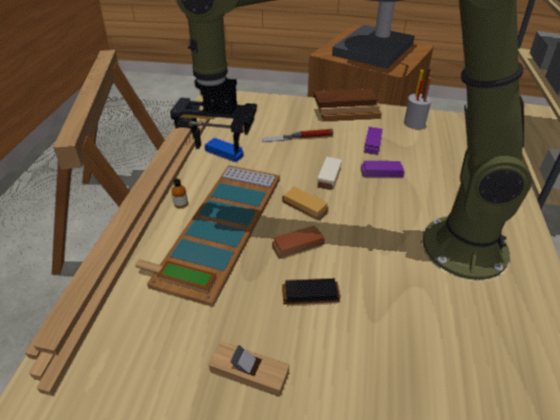

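Scene view: charcoal is at (288,134), brick at (277,179), ochre at (251,221) and ivory at (202,257). The plate is at (293,272) and the strop at (378,165). Look-alikes for ochre are purple at (143,244) and (112,300), and blue at (307,341). In the side view the ochre is at (305,202), and the board is unobstructed, with its plate end at the far (−y) side.

```bash
cat > h.py <<'E'
from cell import *
import numpy as np, cv2
from scipy.optimize import minimize
def proj(d,P):
    P=np.asarray(P,float); V=np.array(d["view"]); c=P@V[:3,:3].T+V[:3,3]
    s=np.stack([c[:,0]/-c[:,2],-c[:,1]/-c[:,2]],1); s=s*(1+d["k1"]*(s**2).sum(1,keepdims=True))
    K=np.array(d["intrinsics"]); return s@K[:2,:2].T+K[:2,2]
def unproj(d,uv,z):
    K=np.array(d["intrinsics"]);V=np.array(d["view"]);uv=np.asarray(uv,float)
    q=(uv-K[:2,2])/K[0,0]; s=q.copy()
    for _ in range(6): s=q/(1+d["k1"]*(s**2).sum(1,keepdims=True))
    r=np.c_[s[:,0],-s[:,1],-np.ones(len(s))]@V[:3,:3]; o=-V[:3,:3].T@V[:3,3]
    return (o+r*((z-o[2])/r[:,2])[:,None])[:,:2]
STONE=[(116,50,12,32),(130,44,0,12)]
def pts(x,y,a,boxes,z0=0):
    c,s=np.cos(a),np.sin(a); out=[]
    for l,w,b,t in boxes:
        out.append([[x+c*i*l/2e3-s*j*w/2e3,y+s*i*l/2e3+c*j*w/2e3,z0+k/1e3] for i in(-1,1) for j in(-1,1) for k in(b,t)])
    return np.concatenate(out)
S=4
def fit(obs,boxes,x0,z0=0):
    def cost(p):
        e=0
        for d,m in obs:
            h=cv2.convexHull((proj(d,pts(*p,boxes,z0))*8*S).astype(np.int32))
            im=np.zeros((420*S,560*S),np.uint8); cv2.fillConvexPoly(im,h,1,shift=3)
            M=cv2.resize(m.astype(np.uint8),None,fx=S,fy=S,interpolation=cv2.INTER_NEAREST)
            e+=1-(im&M).sum()/max(1,(im|M).sum())
        return e
    r=minimize(cost,x0,method="Nelder-Mead",options=dict(initial_simplex=np.array(x0)+np.array([[0,0,0],[.012,0,0],[0,.012,0],[0,0,.15]]),maxiter=70,xatol=3e-4,fatol=1e-4))
    return r.x,r.fun
E
python3 - <<'E'
from h import *
D={n:read_camera(n) for n in("scene","side")}
for name in["stone_coarse","stone_medium","stone_fine","stone_polishing","plate","strop","board","plane","chisel","oil"]:
    for n in D:
        for s in silhouettes(n,name)[:4]:
            m=s["pixels"]; c=np.argwhere(m).mean(0)[::-1]; col=D[n]["frame"][m].mean(0).astype(int)
            print(name,n,round(s["p"],2),c.round(),m.sum(),col,unproj(D[n],[c],.018).round(3)[0])
            if s["p"]>.3: np.save(f"{name}_{n}_{int(c[0])}_{int(c[1])}.npy",m)
E
ls *.npy
```

```text
stone_coarse scene 0.56 [288. 136.] 730 [37 33 32] [0.382 0.226]
stone_coarse side 0.68 [311. 291.] 1352 [35 30 27] [0.378 0.231]
stone_medium scene 0.94 [278. 179.] 852 [109  58  42] [0.434 0.074]
stone_medium side 0.79 [297. 241.] 1100 [101  61  40] [0.434 0.079]
stone_fine scene 0.76 [143. 244.] 981 [115  64 140] [ 0.224 -0.286]
stone_fine scene 0.74 [251. 221.] 830 [176 143  92] [ 0.44  -0.081]
stone_fine scene 0.66 [110. 301.] 1217 [114  64 139] [ 0.25  -0.454]
stone_fine scene 0.63 [308. 342.] 1212 [ 66 107 178] [ 0.735 -0.298]
stone_fine side 0.81 [373. 140.] 423 [ 99  52 116] [ 0.25  -0.441]
stone_fine side 0.79 [223. 150.] 569 [ 30  62 122] [ 0.729 -0.289]
stone_fine side 0.75 [306. 203.] 849 [137 105  56] [ 0.43  -0.075]
stone_fine side 0.7 [382. 169.] 707 [ 91  49 106] [ 0.221 -0.277]
stone_polishing scene 0.76 [201. 257.] 1039 [184 182 170] [ 0.381 -0.24 ]
stone_polishing side 0.55 [329. 172.] 512 [164 155 140] [ 0.38  -0.231]
stone_polishing side 0.54 [306. 203.] 851 [139 106  57] [ 0.429 -0.076]
plate scene 0.64 [294. 274.] 1115 [157 155 158] [ 0.618 -0.159]
plate scene
[... 1015 characters left out ...]
el_side_302_135.npy
oil_scene_374_261.npy
oil_side_296_241.npy
plane_scene_201_256.npy
plane_side_249_368.npy
plate_scene_200_257.npy
plate_scene_293_273.npy
plate_side_249_176.npy
plate_side_328_172.npy
stone_coarse_scene_287_135.npy
stone_coarse_side_310_290.npy
stone_fine_scene_110_301.npy
stone_fine_scene_143_244.npy
stone_fine_scene_251_221.npy
stone_fine_scene_307_342.npy
stone_fine_side_223_149.npy
stone_fine_side_305_202.npy
stone_fine_side_372_140.npy
stone_fine_side_381_169.npy
stone_medium_scene_277_179.npy
stone_medium_side_296_241.npy
stone_polishing_scene_201_257.npy
stone_polishing_side_306_202.npy
stone_polishing_side_328_172.npy
strop_scene_388_172.npy
strop_side_179_274.npy
```

```bash
cat > fit0.py <<'E'
from h import *
D={n:read_camera(n) for n in("scene","side")}
L=lambda f,n:(D[n],np.load(f+".npy"))
J=[("stone_coarse","287_135","310_290",STONE,.38,.228),("stone_medium","277_179","296_241",STONE,.434,.077),("stone_fine","251_221","305_202",STONE,.435,-.078),("stone_polishing","201_257","328_172",STONE,.38,-.235),("plate","293_273","249_176",[(150,50,18,26)],.615,-.16)]
for nm,a,b,bx,x,y in J:
    o=[L(f"{nm}_scene_{a}","scene"),L(f"{nm}_side_{b}","side")]
    best=min((fit(o,bx,[x,y,t]) for t in np.radians([0,45,90,135])),key=lambda r:r[1])
    print(nm,best[0][:2].round(4),np.degrees(best[0][2]).round(1)%180,round(best[1],3))
o=[(D["side"],np.load("board_side_216_235.npy"))]
for t in (-10,-25):print("board side",*fit(o,[(170,500,0,18)],[.66,.03,np.radians(t)]))
vis={}
for n,b,s in(("scene","board_scene_329_233","strop_scene_388_172"),("side","board_side_216_235","strop_side_179_274")):
    f=D[n]["frame"][:,:,::-1].copy(); f[np.load(b+".npy")]//=2; f[np.load(s+".npy"),2]=255
    vis[n]=f[100:320,130:430]
cv2.imwrite("pics/m.png",cv2.resize(np.hstack(list(vis.values())),(800,293)))
E
python3 fit0.py
```

```text
stone_coarse [0.3784 0.2291] 13.199999999999989 0.244
stone_medium [0.4321 0.0753] 35.1 0.205
stone_fine [ 0.4354 -0.0791] 153.0 0.14
stone_polishing [ 0.3824 -0.2366] 83.6 0.283
plate [ 0.6177 -0.1597] 172.4 0.251
board side [ 0.64042896  0.04532992 -0.13601157] 0.23174815350305877
board side [ 0.64074387  0.04551842 -0.13509219] 0.23168561238893393
```

View pics/m.png

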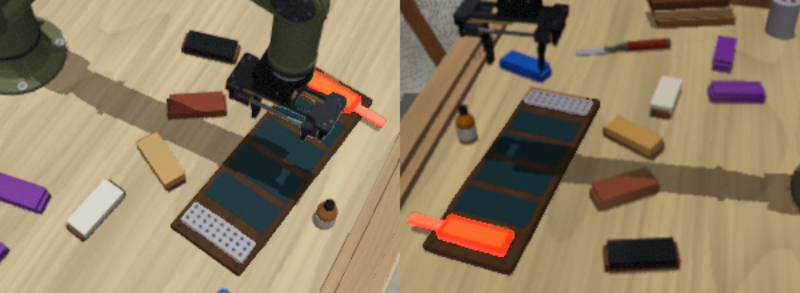

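The masks fit well: the board yaw is about −7.7°, and the plate-derived centre (.645,.044) agrees with the side fit (.640,.045). Next I'll check the wrist view over the board and write a small planner.

```bash
cat > plan.py <<'E'
import sys
from h import *
from scipy.spatial.transform import Rotation as Rn
def plan(x,y,z,yaw):
    o=get_obs(); R=Rn.from_euler("xyz",o["tool_rot"],degrees=True)
    cy=o["tool_rot"][2]; dy=(yaw-cy+90)%180-90
    d=R.inv().apply(np.array([x,y,z])-o["tool_pos"])
    # level error: rotation needed in tool frame
    Rt=Rn.from_euler("xyz",[180,0,cy+dy],degrees=True)
    print("tool",np.round(o["tool_pos"],4),np.round(o["tool_rot"],2),"j7",round(o["qpos"][6],1),"t",round(o["time_s"],1),"grip",round(o["grip_width"],4),round(o["grasp_force"],1))
    print("shift tool xyz",d.round(4),"then rotvec",(R.inv()*Rt).as_rotvec().round(3))
if __name__=="__main__": plan(*map(float,sys.argv[1:]))
E
python3 plan.py .378 .229 .18 13.2; python3 - <<'E'
from h import *
d=read_camera("wrist"); cv2.imwrite("pics/w0.png",d["frame"][:,:,::-1]); print(np.round(d["view"],3).tolist())
# pads: teal segmentation in wrist and side
for n in("wrist","side"):
    d=read_camera(n); hsv=cv2.cvtColor(d["frame"],cv2.COLOR_RGB2HSV)
    m=cv2.inRange(hsv,(85,50,25),(105,255,255)); N,_,st,c=cv2.connectedComponentsWithStats(m)
    for i in range(1,N):
        if st[i,4]>400: print(n,c[i].round(),st[i,:].tolist(),unproj(d,[c[i]],.02).round(4))
E
```

```text
tool [ 0.65   -0.      0.2226] [179.99   0.    90.  ] j7 -3.3 t 1.3 grip 0.0872 0.0
shift tool xyz [ 0.229  -0.272   0.0426] then rotvec [ 0.   -0.    1.34]
[[1.0, 0.0, 0.001, -0.65], [0.0, 0.969, -0.246, 0.03], [-0.001, 0.246, 0.969, -0.388], [0.0, 0.0, 0.0, 1.0]]
wrist [289.  20.] [200, 0, 167, 51, 6459] [[0.6631 0.1497]]
wrist [271.  94.] [193, 48, 161, 93, 11141] [[0.6471 0.0863]]
wrist [261. 179.] [187, 138, 152, 83, 9373] [[0.6364 0.0051]]
wrist [248. 247.] [181, 218, 144, 50, 5724] [[ 0.6219 -0.0663]]
side [238. 194.] [212, 183, 53, 23, 690] [[ 0.624  -0.0744]]
side [227. 212.] [199, 200, 57, 25, 796] [[0.6356 0.0068]]
side [215. 232.] [186, 219, 59, 28, 932] [[0.6454 0.0875]]
side [202. 254.] [171, 239, 62, 31, 1077] [[0.6562 0.169 ]]
```

View pics/w0.png

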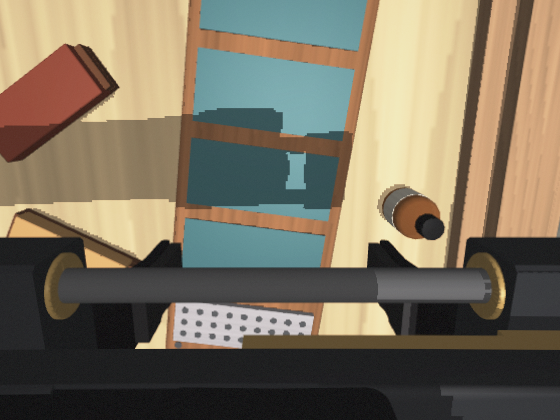

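The wrist view shows brick at (55,100), the pads, the plate at (245,325) and the oil bottle at (412,210). Pad centres from the side view are spaced 81.8 mm (82 expected), so the board is at about (.641,.046) with yaw −7.5°. Next I'll move beside the charcoal stone for a closer look.

{"name": "play_rows", "arguments": {
  "steps": [
    [[0.022,-0.032,0,0,0,0,0.087],[0.022,-0.032,0,0,0,0,0.087],[0.022,-0.032,0,0,0,0,0.087],[0.022,-0.032,0,0,0,0,0.087],[0.022,-0.032,0,0,0,0,0.087],[0.022,-0.032,0,0,0,0,0.087],[0,0,0,0,0,0,0.087],[0,0,0,0,0,0,0.087]]
  ]
}}

```text
time_s: 2.25
tool_pos: [0.4579, 0.1324, 0.2231]
tool_rot: [179.9, 0.0, 90.1]
force: [0.2, -0.3, 0.1]
grip_width: 0.0868
grasp_force: 0.0
```

```bash
cat > look.py <<'E'
from h import *
from plan import plan
def look(name,x,y,yaw,z0=0,go=None,cam="wrist"):
    d=read_camera(cam); best=None
    for s in silhouettes(cam,name):
        m=s["pixels"]; c=np.argwhere(m).mean(0)[::-1]; w=unproj(d,[c],z0+.018)[0]
        if s["p"]>.2 and np.hypot(*(w-[x,y]))<.04:
            best=m;print(name,"p",round(s["p"],2),"px",c.round(),"col",d["frame"][m].mean(0).astype(int),"extent",s["extent"],w.round(3));break
    if best is None: print("none",[(round(s["p"],2),s["extent"]) for s in silhouettes(cam,name)]); return
    r,f=fit([(d,best)],STONE,[x,y,np.radians(yaw)],z0)
    print("fit",r[:2].round(4),np.degrees(r[2]).round(1),"cost",round(f,3)); return d,r
if __name__=="__main__":
    import sys
    q=look(sys.argv[1],*map(float,sys.argv[2:5]))
    if q: plan(*q[1][:2],.1,np.degrees(q[1][2]))
E
python3 look.py stone_coarse .378 .229 13.2; python3 look.py stone_medium .432 .0753 35; python3 -c "
from h import *
cv2.imwrite('pics/w1.png',read_camera('wrist')['frame'][:,:,::-1])"
```

```text
stone_coarse p 0.92 px [190.  81.] col [70 66 64] extent [119.4, 38.0, 262.1, 124.4] [0.379 0.23 ]
fit [0.3788 0.228 ] 13.4 cost 0.042
tool [0.4588 0.1312 0.2228] [1.7995e+02 1.0000e-02 8.9930e+01] j7 -18.8 t 2.4 grip 0.0869 0.0
shift tool xyz [ 0.0967 -0.0802  0.1227] then rotvec [ 1.000e-03 -0.000e+00  1.335e+00]
stone_medium p 0.75 px [253. 232.] col [158  91  73] extent [184.2, 183.3, 311.9, 267.8] [0.437 0.081]
fit [0.4314 0.0758] 33.7 cost 0.117
tool [0.4588 0.1311 0.2225] [180.     0.    89.89] j7 -18.8 t 2.5 grip 0.087 0.0
shift tool xyz [-0.0552 -0.0273  0.1225] then rotvec [0.    0.    0.981]
```

View pics/w1.png

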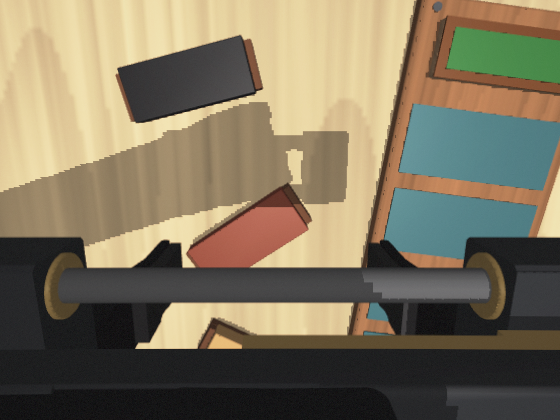

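Charcoal from the wrist is at (.3788,.228) with yaw 13.4°, within 1 mm of the first estimate; in the picture it is at (190,81) and clearly near-black. I'll go in for it.

{"name": "play_rows", "arguments": {
  "steps": [
    [[0.0242,-0.02,0,0,0,0,0.087],[0.0242,-0.02,0,0,0,0,0.087],[0.0242,-0.02,0,0,0,0,0.087],[0.0242,-0.02,0,0,0,0,0.087],[0,0,0.014,0,0,0.149,0.087],[0,0,0.014,0,0,0.149,0.087],[0,0,0.014,0,0,0.149,0.087],[0,0,0.014,0,0,0.149,0.087],[0,0,0.014,0,0,0.149,0.087],[0,0,0.014,0,0,0.149,0.087],[0,0,0.014,0,0,0.149,0.087],[0,0,0.014,0,0,0.149,0.087]]
  ]
}}

```text
time_s: 3.7
tool_pos: [0.3786, 0.2284, 0.1099]
tool_rot: [-180.0, 0.0, 21.3]
force: [-0.2, -1.1, -0.5]
grip_width: 0.0869
grasp_force: 0.0
```

{"name": "play_rows", "arguments": {
  "steps": [
    [[0,0,0.01,0,0,0.143,0.087],[0,0,0,0,0,0,0.087],[0,0,0,0,0,0,0.087]]
  ]
}}

```text
time_s: 4.0
tool_pos: [0.3784, 0.2286, 0.1006]
tool_rot: [-180.0, 0.0, 13.7]
force: [0.0, 1.2, -0.5]
grip_width: 0.0871
grasp_force: 0.0
```

```bash
python3 plan.py .3788 .228 .006 13.4
```

```text
tool [0.3784 0.2286 0.1006] [-1.7999e+02  2.0000e-02  1.3660e+01] j7 -110.6 t 4.0 grip 0.0871 0.0
shift tool xyz [0.0003 0.0007 0.0946] then rotvec [-0.     0.     0.005]
```

{"name": "play_rows", "arguments": {
  "steps": [
    [[0,0,0.02,0,0,0,0.087],[0,0,0.02,0,0,0,0.087],[0,0,0.02,0,0,0,0.087],[0,0,0.02,0,0,0,0.087],[0,0,0.0145,0,0,0,0.087],[0,0,0,0,0,0,0.04],[0,0,0,0,0,0,0.04],[0,0,0,0,0,0,0.04],[0,0,0,0,0,0,0.04],[0,0,0,0,0,0,0.04],[0,0,0,0,0,0,0.04]]
  ],
  "force": 30
}}

```text
time_s: 5.1
tool_pos: [0.3784, 0.2288, 0.0066]
tool_rot: [180.0, -0.1, 13.5]
force: [-0.5, -0.3, 2.2]
grip_width: 0.0499
grasp_force: 30.0
```

```bash
python3 plan.py .6248 -.0756 .11 -7.5
```

```text
tool [0.3784 0.2288 0.0066] [ 1.7999e+02 -6.0000e-02  1.3530e+01] j7 -114.6 t 5.1 grip 0.0499 30.0
shift tool xyz [ 0.1684  0.3536 -0.1032] then rotvec [-0.    -0.001  0.367]
```

Gripped at 50 mm. Next is lift, carry and turn.

{"name": "play_rows", "arguments": {
  "steps": [
    [[0,0,-0.015,0,0,0,0.04],[0,0,-0.025,0,0,0,0.04],[0,0,-0.025,0,0,0,0.04],[0,0,-0.025,0,0,0,0.04],[0,0,-0.013,0,0,0,0.04],[0.01,0.021,0,0,0,0,0.04],[0.0144,0.0303,0,0,0,0,0.04],[0.0144,0.0303,0,0,0,0,0.04],[0.0144,0.0303,0,0,0,0,0.04],[0.0144,0.0303,0,0,0,0,0.04],[0.0144,0.0303,0,0,0,0,0.04],[0.0144,0.0303,0,0,0,0,0.04]]
  ]
}}

```text
time_s: 6.3
tool_pos: [0.5191, 0.0528, 0.108]
tool_rot: [-180.0, 0.1, 13.5]
force: [0.3, 0.6, -2.3]
grip_width: 0.0493
grasp_force: 30.0
```

{"name": "play_rows", "arguments": {
  "steps": [
    [[0.0144,0.0303,0,0,0,0,0.04],[0.0144,0.0303,0,0,0,0,0.04],[0.0144,0.0303,0,0,0,0,0.04],[0.0144,0.0303,0,0,0,0,0.04],[0.0144,0.0303,0,0,0,0,0.04],[0,0,0,0,0,0.122,0.04],[0,0,0,0,0,0.122,0.04],[0,0,0,0,0,0.122,0.04],[0,0,0,0,0,0,0.04],[0,0,0,0,0,0,0.04]]
  ]
}}

```text
time_s: 7.3
tool_pos: [0.624, -0.0762, 0.1081]
tool_rot: [180.0, 0.1, -7.3]
force: [-0.0, -0.0, -2.7]
grip_width: 0.0499
grasp_force: 30.0
```

```bash
python3 plan.py .6248 -.0756 .029 -7.5
```

```text
tool [ 0.624  -0.0762  0.1081] [ 1.7999e+02  9.0000e-02 -7.2800e+00] j7 -93.4 t 7.3 grip 0.0499 30.0
shift tool xyz [ 0.0009 -0.0008  0.0791] then rotvec [0.    0.001 0.004]
```

{"name": "play_rows", "arguments": {
  "steps": [
    [[0.0009,-0.0008,0.015,0,0,0,0.04],[0,0,0.02,0,0,0,0.04],[0,0,0.02,0,0,0,0.04],[0,0,0.012,0,0,0,0.04],[0,0,0.006,0,0,0,0.04],[0,0,0.004,0,0,0,0.04],[0,0,0.001,0,0,0,0.04],[0,0,0.001,0,0,0,0.04],[0,0,0.001,0,0,0,0.04],[0,0,0.001,0,0,0,0.04]]
  ]
}}

```text
time_s: 8.3
tool_pos: [0.626, -0.0758, 0.0287]
tool_rot: [-180.0, -0.1, -7.5]
force: [-0.8, -0.5, -2.3]
grip_width: 0.0494
grasp_force: 30.0
```

{"name": "play_rows", "arguments": {
  "steps": [
    [[0,0,0,0,0,0,0.04],[0,0,0.001,0,0,0,0.04],[0,0,0,0,0,0,0.04],[0,0,0,0,0,0,0.04]]
  ]
}}

```text
time_s: 8.7
tool_pos: [0.6255, -0.0757, 0.0271]
tool_rot: [180.0, -0.0, -7.5]
force: [-0.3, -0.8, -2.6]
grip_width: 0.0496
grasp_force: 30.0
```

{"name": "play_rows", "arguments": {
  "steps": [
    [[0,0,0.001,0,0,0,0.04],[0,0,0,0,0,0,0.04],[0,0,0,0,0,0,0.04]]
  ]
}}

```text
time_s: 9.0
tool_pos: [0.6257, -0.0757, 0.0267]
tool_rot: [180.0, -0.0, -7.5]
force: [-2.0, 0.4, 2.8]
grip_width: 0.0499
grasp_force: 30.0
```

Contact. Release and rise.

{"name": "play_rows", "arguments": {
  "steps": [
    [[0,0,0,0,0,0,0.062],[0,0,0,0,0,0,0.062],[0,0,0,0,0,0,0.062],[0,0,-0.01,0,0,0,0.062],[0,0,-0.025,0,0,0,0.062],[0,0,-0.03,0,0,0,0.087],[0,0,-0.03,0,0,0,0.087],[0,0,0,0,0,0,0.087]]
  ]
}}

```text
time_s: 9.8
tool_pos: [0.6292, -0.0761, 0.1273]
tool_rot: [-180.0, -0.6, -7.5]
force: [0.2, 0.4, 0.8]
grip_width: 0.0789
grasp_force: 0.0
```

```bash
python3 look.py stone_coarse .6248 -.0756 -7.5|head -1; python3 - <<'E'
from look import *
look("stone_coarse",.6248,-.0756,-7.5,.02,cam="side")
plan(.4315,.0755,.1,34)
E
```

```text
stone_coarse p 0.9 px [275. 195.] col [55 52 51] extent [235.5, 121.2, 313.0, 269.7] [ 0.639 -0.077]
stone_coarse p 0.67 px [238. 189.] col [27 22 21] extent [213.7, 177.4, 263.6, 200.6] [ 0.623 -0.075]
fit [ 0.625  -0.0754] -7.3 cost 0.044
tool [ 0.6249 -0.0757  0.1203] [ 1.7999e+02  8.0000e-02 -7.4600e+00] j7 -93.6 t 10.0 grip 0.0856 0.0
shift tool xyz [-0.2113 -0.1248  0.0206] then rotvec [-0.     0.001 -0.724]
```

Charcoal is placed at (.625,−.0754), within 1 mm. Next is brick.

{"name": "play_rows", "arguments": {
  "steps": [
    [[-0.0302,-0.0178,0,0,0,0,0.087],[-0.0302,-0.0178,0,0,0,0,0.087],[-0.0302,-0.0178,0,0,0,0,0.087],[-0.0302,-0.0178,0,0,0,0,0.087],[-0.0302,-0.0178,0,0,0,0,0.087],[-0.0302,-0.0178,0,0,0,0,0.087],[-0.0302,-0.0178,0,0,0,0,0.087],[0,0,0,0,0,-0.145,0.087],[0,0,0,0,0,-0.145,0.087],[0,0,0,0,0,-0.145,0.087],[0,0,0,0,0,-0.145,0.087],[0,0,0,0,0,-0.145,0.087]]
  ]
}}

```text
time_s: 11.2
tool_pos: [0.4311, 0.0751, 0.1199]
tool_rot: [-179.9, 0.1, 34.4]
force: [-0.3, 0.6, 1.0]
grip_width: 0.0866
grasp_force: 0.0
```

{"name": "play_rows", "arguments": {
  "steps": [
    [[0,0,0.015,0,0,0,0.087],[0,0,0.015,0,0,0,0.087],[0,0,0,0,0,0,0.087]]
  ]
}}

```text
time_s: 11.5
tool_pos: [0.4295, 0.0747, 0.0883]
tool_rot: [-179.9, 0.3, 34.1]
force: [0.4, 0.6, -0.5]
grip_width: 0.0871
grasp_force: 0.0
```

```bash
python3 plan.py .4315 .0755 .006 34
```

```text
tool [0.4295 0.0747 0.0883] [-179.86    0.32   34.09] j7 -69.2 t 11.5 grip 0.0871 0.0
shift tool xyz [0.0025 0.0007 0.0823] then rotvec [-0.002  0.006  0.001]
```

{"name": "play_rows", "arguments": {
  "steps": [
    [[0.0005,0.0005,0.02,0,0,0,0.087],[0,0,0.02,0,0,0,0.087],[0,0,0.02,0,0,0,0.087],[0,0,0.015,0,0,0,0.087],[0,0,0.008,0,0,0,0.087],[0,0,0,0,0,0,0.087],[0,0,0,0,0,0,0.04],[0,0,0,0,0,0,0.04],[0,0,0,0,0,0,0.04],[0,0,0,0,0,0,0.04],[0,0,0,0,0,0,0.04],[0,0,0,0,0,0,0.04]]
  ]
}}

```text
time_s: 12.7
tool_pos: [0.4327, 0.0754, 0.0083]
tool_rot: [-180.0, -0.0, 34.1]
force: [-1.6, 1.3, 1.6]
grip_width: 0.0496
grasp_force: 30.0
```

```bash
python3 plan.py .6356 .0057 .11 -7.5
```

```text
tool [0.4327 0.0754 0.0083] [-1.7998e+02 -1.0000e-02  3.4070e+01] j7 -70.5 t 12.7 grip 0.0496 30.0
shift tool xyz [ 0.129   0.1714 -0.1018] then rotvec [-0.    -0.     0.726]
```

{"name": "play_rows", "arguments": {
  "steps": [
    [[0,0,-0.015,0,0,0,0.04],[0,0,-0.025,0,0,0,0.04],[0,0,-0.025,0,0,0,0.04],[0,0,-0.02,0,0,0,0.04],[0,0,-0.015,0,0,0,0.04],[0.0185,0.0245,0,0,0,0,0.04],[0.0185,0.0245,0,0,0,0,0.04],[0.0185,0.0245,0,0,0,0,0.04],[0.0185,0.0245,0,0,0,0,0.04],[0.0185,0.0245,0,0,0,0,0.04],[0.0185,0.0245,0,0,0,0,0.04],[0.0185,0.0245,0,0,0,0,0.04]]
  ]
}}

```text
time_s: 13.9
tool_pos: [0.6362, 0.0051, 0.1065]
tool_rot: [-179.9, 0.1, 34.1]
force: [-0.4, 0.7, -3.2]
grip_width: 0.0498
grasp_force: 30.0
```

{"name": "play_rows", "arguments": {
  "steps": [
    [[0,0,0,0,0,0.145,0.04],[0,0,0,0,0,0.145,0.04],[0,0,0,0,0,0.145,0.04],[0,0,0,0,0,0.145,0.04],[0,0,0,0,0,0.145,0.04],[0,0,0,0,0,0,0.04],[0,0,0,0,0,0,0.04],[0,0,0,0,0,0,0.04]]
  ]
}}

```text
time_s: 14.7
tool_pos: [0.6358, 0.0057, 0.1075]
tool_rot: [180.0, 0.1, -7.3]
force: [0.5, -0.1, -4.7]
grip_width: 0.0498
grasp_force: 30.0
```

```bash
python3 plan.py .6356 .0057 .0283 -7.5
```

```text
tool [0.6358 0.0057 0.1075] [ 1.7999e+02  5.0000e-02 -7.3200e+00] j7 -99.7 t 14.7 grip 0.0498 30.0
shift tool xyz [-0.0001  0.      0.0792] then rotvec [0.    0.001 0.003]
```

{"name": "play_rows", "arguments": {
  "steps": [
    [[0,0,0.015,0,0,0,0.04],[0,0,0.02,0,0,0,0.04],[0,0,0.02,0,0,0,0.04],[0,0,0.012,0,0,0,0.04],[0,0,0.006,0,0,0,0.04],[0,0,0.003,0,0,0,0.04],[0,0,0.001,0,0,0,0.04],[0,0,0.001,0,0,0,0.04],[0,0,0,0,0,0,0.04],[0,0,0,0,0,0,0.04],[0,0,0,0,0,0,0.04]]
  ]
}}

```text
time_s: 15.8
tool_pos: [0.6364, 0.0057, 0.0305]
tool_rot: [-180.0, -0.0, -7.5]
force: [-0.2, -0.4, -3.2]
grip_width: 0.0497
grasp_force: 30.0
```

{"name": "play_rows", "arguments": {
  "steps": [
    [[0,0,0.001,0,0,0,0.04],[0,0,0.001,0,0,0,0.04],[0,0,0,0,0,0,0.04],[0,0,0,0,0,0,0.04]]
  ]
}}

```text
time_s: 16.2
tool_pos: [0.6363, 0.0057, 0.0284]
tool_rot: [-180.0, -0.0, -7.5]
force: [-1.4, -0.7, -1.7]
grip_width: 0.0499
grasp_force: 30.0
```

{"name": "play_rows", "arguments": {
  "steps": [
    [[0,0,0.0007,0,0,0,0.04],[0,0,0,0,0,0,0.04],[0,0,0,0,0,0,0.062],[0,0,0,0,0,0,0.062],[0,0,0,0,0,0,0.062],[0,0,-0.01,0,0,0,0.062],[0,0,-0.025,0,0,0,0.062],[0,0,-0.03,0,0,0,0.087],[0,0,-0.025,0,0,0,0.087],[0,0,0,0,0,0,0.087]]
  ]
}}

```text
time_s: 17.2
tool_pos: [0.6395, 0.0058, 0.1228]
tool_rot: [-179.9, -0.5, -7.5]
force: [0.4, -0.3, 0.6]
grip_width: 0.0789
grasp_force: 0.0
```

```bash
python3 - <<'E'
from look import *
look("stone_medium",.6356,.0057,-7.5,.02,cam="side")
look("stone_fine",.4354,-.0791,153,0,cam="scene")
look("stone_fine",.4354,-.0791,153,0,cam="side")
plan(.4354,-.0791,.1,153)
E
```

```text
stone_medium p 0.87 px [228. 208.] col [69 32 21] extent [201.0, 192.6, 252.6, 223.6] [0.631 0.008]
fit [0.6324 0.0075] -8.0 cost 0.042
none [(0.95, [284.7, 318.2, 329.3, 372.5]), (0.91, [117.6, 231.4, 169.2, 260.8]), (0.57, [86.9, 279.4, 139.0, 327.9])]
stone_fine p 0.63 px [306. 203.] col [136 104  55] extent [282.0, 185.3, 328.7, 219.5] [ 0.431 -0.076]
fit [ 0.4326 -0.0776] 152.0 cost 0.058
tool [0.6353 0.0056 0.116 ] [ 1.7997e+02  1.3000e-01 -7.4600e+00] j7 -99.8 t 17.6 grip 0.0869 0.0
shift tool xyz [-0.1872  0.1099  0.0165] then rotvec [0.001 0.002 0.341]
```

Brick is placed within about 3 mm. Next is ochre, at side pixel (306,203), with its tan colour confirmed.

{"name": "play_rows", "arguments": {
  "steps": [
    [[-0.0314,0.0181,0,0,0,0,0.087],[-0.0314,0.0181,0,0,0,0,0.087],[-0.0314,0.0181,0,0,0,0,0.087],[-0.0314,0.0181,0,0,0,0,0.087],[-0.0314,0.0181,0,0,0,0,0.087],[-0.0314,0.0181,0,0,0,0,0.087],[0,0,0.01,0,0,0.116,0.087],[0,0,0.01,0,0,0.116,0.087],[0,0,0.01,0,0,0.116,0.087],[0,0,0,0,0,0,0.087],[0,0,0,0,0,0,0.087],[0,0,0,0,0,0,0.087]]
  ]
}}

```text
time_s: 18.75
tool_pos: [0.4356, -0.0776, 0.0877]
tool_rot: [-180.0, -0.0, -27.3]
force: [0.7, 0.4, 0.1]
grip_width: 0.0872
grasp_force: 0.0
```

```bash
python3 plan.py .434 -.0785 .007 152.5; python3 - <<'E'
from h import *
cv2.imwrite('pics/w2.png',np.hstack([read_camera(c)['frame'][:,:,::-1] for c in('wrist','side')])[:, :,:][::1]) 
i=cv2.imread('pics/w2.png');cv2.imwrite('pics/w2.png',cv2.resize(i,(800,300)))
E
```

```text
tool [ 0.4356 -0.0776  0.0877] [-1.7999e+02 -3.0000e-02 -2.7280e+01] j7 -110.6 t 18.8 grip 0.0872 0.0
shift tool xyz [-0.001   0.0016  0.0807] then rotvec [-0.    -0.001  0.004]
```

View pics/w2.png

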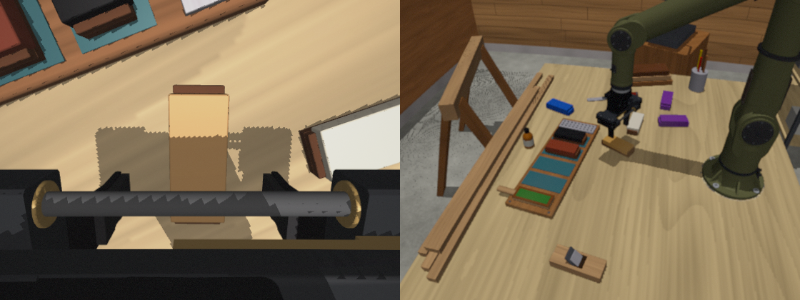

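The wrist view shows the ochre stone at (198,150) centred between the open fingers and square. The side view shows charcoal and brick on their pads. I'll grip it.

{"name": "play_rows", "arguments": {
  "steps": [
    [[-0.001,0.001,0.02,0,0,0,0.087],[0,0,0.02,0,0,0,0.087],[0,0,0.02,0,0,0,0.087],[0,0,0.015,0,0,0,0.087],[0,0,0.006,0,0,0,0.087],[0,0,0,0,0,0,0.087],[0,0,0,0,0,0,0.04],[0,0,0,0,0,0,0.04],[0,0,0,0,0,0,0.04],[0,0,0,0,0,0,0.04],[0,0,0,0,0,0,0.04],[0,0,0,0,0,0,0.04]]
  ]
}}

```text
time_s: 20.05
tool_pos: [0.4339, -0.0781, 0.0065]
tool_rot: [180.0, -0.0, -27.4]
force: [0.0, -0.4, 1.7]
grip_width: 0.0497
grasp_force: 30.0
```

```bash
python3 plan.py .6464 .0869 .11 -7.5
```

```text
tool [ 0.4339 -0.0781  0.0065] [ 1.7999e+02 -1.0000e-02 -2.7410e+01] j7 -110.0 t 20.1 grip 0.0497 30.0
shift tool xyz [ 0.1127 -0.2443 -0.1035] then rotvec [ 0.    -0.    -0.347]
```

{"name": "play_rows", "arguments": {
  "steps": [
    [[0,0,-0.015,0,0,0,0.04],[0,0,-0.025,0,0,0,0.04],[0,0,-0.025,0,0,0,0.04],[0,0,-0.025,0,0,0,0.04],[0,0,-0.013,0,0,0,0.04],[0.0113,-0.0244,0,0,0,0,0.04],[0.0113,-0.0244,0,0,0,0,0.04],[0.0113,-0.0244,0,0,0,0,0.04],[0.0113,-0.0244,0,0,0,0,0.04],[0.0113,-0.0244,0,0,0,0,0.04],[0.0113,-0.0244,0,0,0,0,0.04],[0.0113,-0.0244,0,0,0,0,0.04]]
  ]
}}

```text
time_s: 21.25
tool_pos: [0.5824, 0.0379, 0.1076]
tool_rot: [179.9, 0.1, -27.4]
force: [-0.1, -1.0, -4.4]
grip_width: 0.0498
grasp_force: 30.0
```

{"name": "play_rows", "arguments": {
  "steps": [
    [[0.0113,-0.0244,0,0,0,0,0.04],[0.0113,-0.0244,0,0,0,0,0.04],[0.0113,-0.0244,0,0,0,0,0.04],[0,0,0,0,0,-0.116,0.04],[0,0,0,0,0,-0.116,0.04],[0,0,0,0,0,-0.116,0.04],[0,0,0,0,0,0,0.04],[0,0,0,0,0,0,0.04],[0,0,0,0,0,0,0.04]]
  ]
}}

```text
time_s: 22.15
tool_pos: [0.6461, 0.0865, 0.1087]
tool_rot: [180.0, 0.1, -7.6]
force: [0.1, 0.1, -4.1]
grip_width: 0.0498
grasp_force: 30.0
```

```bash
python3 plan.py .6464 .0869 .0265 -7.5
```

```text
tool [0.6461 0.0865 0.1087] [ 1.7998e+02  5.0000e-02 -7.5800e+00] j7 -108.9 t 22.1 grip 0.0498 30.0
shift tool xyz [ 0.0003 -0.0005  0.0822] then rotvec [ 0.     0.001 -0.001]
```

{"name": "play_rows", "arguments": {
  "steps": [
    [[0.0003,-0.0005,0.015,0,0,0,0.04],[0,0,0.02,0,0,0,0.04],[0,0,0.02,0,0,0,0.04],[0,0,0.015,0,0,0,0.04],[0,0,0.006,0,0,0,0.04],[0,0,0.003,0,0,0,0.04],[0,0,0.001,0,0,0,0.04],[0,0,0.001,0,0,0,0.04],[0,0,0.001,0,0,0,0.04],[0,0,0.0005,0,0,0,0.04],[0,0,0,0,0,0,0.04],[0,0,0,0,0,0,0.04]]
  ]
}}

```text
time_s: 23.35
tool_pos: [0.647, 0.0871, 0.0271]
tool_rot: [-180.0, -0.0, -7.5]
force: [-0.7, -0.9, -4.6]
grip_width: 0.0499
grasp_force: 30.0
```

{"name": "play_rows", "arguments": {
  "steps": [
    [[0,0,0.001,0,0,0,0.04],[0,0,0.0005,0,0,0,0.04],[0,0,0,0,0,0,0.04],[0,0,0,0,0,0,0.04]]
  ]
}}

```text
time_s: 23.75
tool_pos: [0.6471, 0.0871, 0.0266]
tool_rot: [-180.0, -0.0, -7.5]
force: [-3.8, -0.5, 5.5]
grip_width: 0.0497
grasp_force: 30.0
```

Contact. Release.

{"name": "play_rows", "arguments": {
  "steps": [
    [[0,0,0,0,0,0,0.062],[0,0,0,0,0,0,0.062],[0,0,0,0,0,0,0.062],[0,0,-0.01,0,0,0,0.062],[0,0,-0.025,0,0,0,0.062],[0,0,-0.03,0,0,0,0.087],[0,0,-0.025,0,0,0,0.087],[0,0,0,0,0,0,0.087],[0,0,0,0,0,0,0.087]]
  ]
}}

```text
time_s: 24.65
tool_pos: [0.6473, 0.0872, 0.1163]
tool_rot: [-180.0, -0.1, -7.5]
force: [0.6, 0.6, -0.3]
grip_width: 0.0836
grasp_force: 0.0
```

```bash
python3 - <<'E'
from look import *
look("stone_fine",.6464,.0869,-7.5,.02,cam="side")
look("stone_polishing",.3824,-.2366,83.6,0,cam="scene")
look("stone_polishing",.3824,-.2366,83.6,0,cam="side")
plan(.3824,-.2366,.1,83.6)
E
```

```text
stone_fine p 0.77 px [215. 228.] col [101  75  39] extent [186.8, 211.5, 242.6, 241.2] [0.644 0.089]
fit [0.6471 0.0885] -6.1 cost 0.064
stone_polishing p 0.83 px [201. 257.] col [180 179 167] extent [178.9, 233.7, 224.3, 284.0] [ 0.381 -0.239]
fit [ 0.3839 -0.2361] 81.9 cost 0.045
stone_polishing p 0.96 px [329. 173.] col [162 153 138] extent [316.0, 155.7, 346.4, 191.0] [ 0.38  -0.229]
fit [ 0.3771 -0.2354] 83.4 cost 0.095
tool [0.6462 0.087  0.1141] [ 1.7997e+02  1.1000e-01 -7.4600e+00] j7 -108.8 t 24.9 grip 0.0866 0.0
shift tool xyz [-0.2195  0.3551  0.0147] then rotvec [2.000e-03 1.000e-03 1.552e+00]
```

{"name": "play_rows", "arguments": {
  "steps": [
    [[-0.0183,0.0296,0,0,0,0,0.087],[-0.0183,0.0296,0,0,0,0,0.087],[-0.0183,0.0296,0,0,0,0,0.087],[-0.0183,0.0296,0,0,0,0,0.087],[-0.0183,0.0296,0,0,0,0,0.087],[-0.0183,0.0296,0,0,0,0,0.087],[-0.0183,0.0296,0,0,0,0,0.087],[-0.0183,0.0296,0,0,0,0,0.087],[-0.0183,0.0296,0,0,0,0,0.087],[-0.0183,0.0296,0,0,0,0,0.087],[-0.0183,0.0296,0,0,0,0,0.087],[-0.0183,0.0296,0,0,0,0,0.087]]
  ]
}}

```text
time_s: 26.15
tool_pos: [0.3818, -0.2375, 0.1151]
tool_rot: [-180.0, 0.0, -7.5]
force: [0.0, -1.2, -0.4]
grip_width: 0.0869
grasp_force: 0.0
```

{"name": "play_rows", "arguments": {
  "steps": [
    [[0,0,0,0,0,-0.144,0.087],[0,0,0,0,0,-0.144,0.087],[0,0,0,0,0,-0.144,0.087],[0,0,0,0,0,-0.144,0.087],[0,0,0,0,0,-0.144,0.087],[0,0,0,0,0,-0.144,0.087],[0,0,0,0,0,-0.144,0.087],[0,0,0,0,0,-0.144,0.087],[0,0,0,0,0,-0.144,0.087],[0,0,0,0,0,-0.144,0.087],[0,0,0,0,0,-0.144,0.087],[0,0,0,0,0,0,0.087]]
  ]
}}

```text
time_s: 27.35
tool_pos: [0.3828, -0.2365, 0.115]
tool_rot: [-180.0, -0.0, 83.3]
force: [0.5, 0.6, 0.6]
grip_width: 0.0872
grasp_force: 0.0
```

```bash
python3 plan.py .382 -.236 .007 83; python3 - <<'E'
from h import *
cv2.imwrite('pics/w3.png',read_camera('wrist')['frame'][:,:,::-1])
E
```

```text
tool [ 0.3828 -0.2365  0.115 ] [-1.7997e+02 -1.0000e-02  8.3320e+01] j7 21.4 t 27.4 grip 0.0872 0.0
shift tool xyz [ 0.0004 -0.0008  0.108 ] then rotvec [-0.001 -0.     0.006]
```

View pics/w3.png

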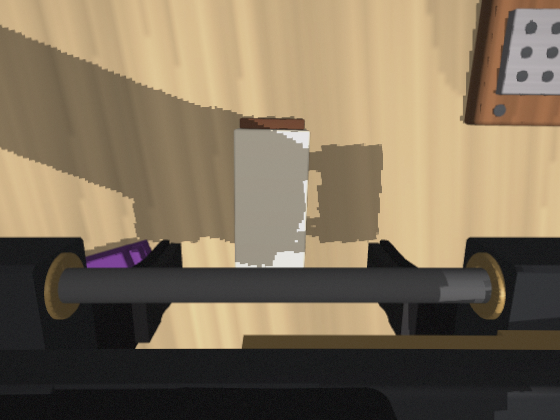

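The ivory stone is at (271,200), square and centred between the fingers. The purple look-alike is well clear at (120,255). Grip.

{"name": "play_rows", "arguments": {
  "steps": [
    [[0,0,0.025,0,0,0,0.087],[0,0,0.025,0,0,0,0.087],[0,0,0.025,0,0,0,0.087],[0,0,0.02,0,0,0,0.087],[0,0,0.013,0,0,0,0.087],[0,0,0,0,0,0,0.087],[0,0,0,0,0,0,0.04],[0,0,0,0,0,0,0.04],[0,0,0,0,0,0,0.04],[0,0,0,0,0,0,0.04],[0,0,0,0,0,0,0.04],[0,0,0,0,0,0,0.04]]
  ]
}}

```text
time_s: 28.6
tool_pos: [0.382, -0.2365, 0.0075]
tool_rot: [-179.9, -0.0, 83.3]
force: [-4.8, 0.1, 4.5]
grip_width: 0.05
grasp_force: 30.0
```

```bash
python3 plan.py .6572 .1682 .11 -7.5
```

```text
tool [ 0.382  -0.2365  0.0075] [-1.7989e+02 -2.0000e-02  8.3270e+01] j7 23.4 t 28.6 grip 0.05 30.0
shift tool xyz [ 0.4342  0.2257 -0.1028] then rotvec [-1.000e-03 -2.000e-03 -1.557e+00]
```

{"name": "play_rows", "arguments": {
  "steps": [
    [[0,0,-0.015,0,0,0,0.04],[0,0,-0.025,0,0,0,0.04],[0,0,-0.025,0,0,0,0.04],[0,0,-0.025,0,0,0,0.04],[0,0,-0.013,0,0,0,0.04],[0.0241,0.0125,0,0,0,0,0.04],[0.0241,0.0125,0,0,0,0,0.04],[0.0241,0.0125,0,0,0,0,0.04],[0.0241,0.0125,0,0,0,0,0.04],[0.0241,0.0125,0,0,0,0,0.04],[0.0241,0.0125,0,0,0,0,0.04],[0.0241,0.0125,0,0,0,0,0.04]]
  ]
}}

```text
time_s: 29.8
tool_pos: [0.4895, -0.0781, 0.1092]
tool_rot: [-179.9, -0.0, 83.3]
force: [-1.2, 0.2, -3.9]
grip_width: 0.0498
grasp_force: 30.0
```

{"name": "play_rows", "arguments": {
  "steps": [
    [[0.0241,0.0125,0,0,0,0,0.04],[0.0241,0.0125,0,0,0,0,0.04],[0.0241,0.0125,0,0,0,0,0.04],[0.0241,0.0125,0,0,0,0,0.04],[0.0241,0.0125,0,0,0,0,0.04],[0.0241,0.0125,0,0,0,0,0.04],[0.0241,0.0125,0,0,0,0,0.04],[0.0241,0.0125,0,0,0,0,0.04],[0.0241,0.0125,0,0,0,0,0.04],[0.0241,0.0125,0,0,0,0,0.04],[0.0241,0.0125,0,0,0,0,0.04]]
  ]
}}

```text
time_s: 30.9
tool_pos: [0.6569, 0.1688, 0.1085]
tool_rot: [-179.9, 0.0, 83.3]
force: [1.1, 0.2, -2.9]
grip_width: 0.0496
grasp_force: 30.0
```

{"name": "play_rows", "arguments": {
  "steps": [
    [[0,0,0,0,0,-0.1415,0.04],[0,0,0,0,0,-0.1415,0.04],[0,0,0,0,0,-0.1415,0.04],[0,0,0,0,0,-0.1415,0.04],[0,0,0,0,0,-0.1415,0.04],[0,0,0,0,0,-0.1415,0.04],[0,0,0,0,0,-0.1415,0.04],[0,0,0,0,0,-0.1415,0.04],[0,0,0,0,0,-0.1415,0.04],[0,0,0,0,0,-0.1415,0.04],[0,0,0,0,0,-0.1415,0.04],[0,0,0,0,0,0,0.04]]
  ]
}}

```text
time_s: 32.1
tool_pos: [0.6564, 0.1677, 0.1086]
tool_rot: [-180.0, -0.1, 172.5]
force: [0.3, -0.4, -4.4]
grip_width: 0.0497
grasp_force: 30.0
```

```bash
python3 plan.py .6572 .1682 .0275 -7.5
```

```text
tool [0.6564 0.1677 0.1086] [-1.7998e+02 -1.4000e-01  1.7249e+02] j7 58.8 t 32.1 grip 0.0497 30.0
shift tool xyz [-0.0009  0.0006  0.0811] then rotvec [-0.    -0.002 -0.   ]
```

{"name": "play_rows", "arguments": {
  "steps": [
    [[0,0.0005,0.015,0,0,0,0.04],[0,0,0.02,0,0,0,0.04],[0,0,0.02,0,0,0,0.04],[0,0,0.015,0,0,0,0.04],[0,0,0.006,0,0,0,0.04],[0,0,0.003,0,0,0,0.04],[0,0,0.001,0,0,0,0.04],[0,0,0.001,0,0,0,0.04],[0,0,0.001,0,0,0,0.04],[0,0,0,0,0,0,0.04],[0,0,0,0,0,0,0.04]]
  ]
}}

```text
time_s: 33.2
tool_pos: [0.6574, 0.1685, 0.0288]
tool_rot: [180.0, 0.0, 172.5]
force: [-1.2, -0.4, -3.9]
grip_width: 0.0499
grasp_force: 30.0
```

{"name": "play_rows", "arguments": {
  "steps": [
    [[0,0,0.001,0,0,0,0.04],[0,0,0.0008,0,0,0,0.04],[0,0,0,0,0,0,0.04],[0,0,0,0,0,0,0.04]]
  ]
}}

```text
time_s: 33.6
tool_pos: [0.6575, 0.1685, 0.0276]
tool_rot: [-180.0, 0.0, 172.5]
force: [-2.2, -0.4, 5.1]
grip_width: 0.0497
grasp_force: 30.0
```

{"name": "play_rows", "arguments": {
  "steps": [
    [[0,0,0,0,0,0,0.062],[0,0,0,0,0,0,0.062],[0,0,0,0,0,0,0.062],[0,0,-0.01,0,0,0,0.062],[0,0,-0.03,0,0,0,0.062],[0,0,-0.04,0,0,0,0.062],[0,0,-0.04,0,0,0,0.062],[0,0,-0.03,0,0,0,0.062],[0,0,0,0,0,0,0.062],[0,0,0,0,0,0,0.062]]
  ]
}}

```text
time_s: 34.6
tool_pos: [0.6577, 0.1687, 0.178]
tool_rot: [180.0, 0.1, 172.5]
force: [-1.0, -0.7, -0.5]
grip_width: 0.0621
grasp_force: 0.0
```

```bash
python3 - <<'E'
from look import *
for n,x,y in[("stone_coarse",.6248,-.0756),("stone_medium",.6356,.0057),("stone_fine",.6464,.0869),("stone_polishing",.6572,.1682)]:
    for c in("side","scene"): look(n,x,y,-7.5,.02,cam=c)
cv2.imwrite('pics/end.png',cv2.resize(np.hstack([read_camera(c)['frame'][100:320,130:430,::-1] for c in('scene','side')]),(800,293)))
E
```

```text
stone_coarse p 0.76 px [239. 189.] col [37 31 30] extent [214.6, 178.1, 263.3, 200.2] [ 0.623 -0.076]
fit [ 0.625  -0.0765] -6.3 cost 0.051
stone_coarse p 0.61 px [313. 248.] col [38 37 36] extent [288.9, 227.0, 341.2, 269.9] [ 0.63  -0.077]
fit [ 0.6284 -0.0775] -6.6 cost 0.049
stone_medium p 0.72 px [227. 208.] col [93 43 27] extent [199.9, 191.5, 254.2, 222.6] [0.633 0.008]
fit [0.6341 0.0068] -7.9 cost 0.049
stone_medium p 0.89 px [330. 226.] col [114  60  44] extent [304.8, 205.9, 353.2, 249.8] [0.639 0.004]
fit [0.6373 0.004 ] -7.3 cost 0.044
stone_fine p 0.96 px [215. 227.] col [120  89  46] extent [190.8, 212.8, 241.9, 242.8] [0.644 0.089]
fit [0.6465 0.0887] -8.1 cost 0.046
stone_fine p 0.59 px [348. 205.] col [142 113  71] extent [322.3, 190.9, 367.9, 222.9] [0.652 0.085]
fit [0.651  0.0852] -8.1 cost 0.088
stone_polishing p 0.56 px [202. 250.] col [122 115 103] extent [172.2, 231.9, 231.0, 266.8] [0.654 0.171]
fit [0.656  0.1704] -7.3 cost 0.038
stone_polishing p 0.66 px [363. 185.] col [136 134 124] extent [335.1, 167.7, 386.9, 204.4] [0.661 0.166]
fit [0.6592 0.1662] -9.2 cost 0.057
```

View pics/end.png

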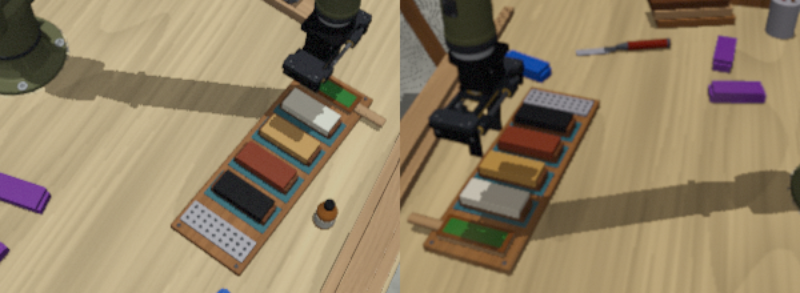

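Both views show charcoal (by the plate), brick, ochre and ivory (by the strop), centred and square, with the average of the two views within about 2.5 mm of each pad centre. The arm is clear.

```bash
python3 -c "
from cell import *
print(sign_off())"
```

```text
the job is handed in; nothing more can be done
None
```

The four stones are on their pads in grit order, charcoal by the plate to ivory by the strop, each measured within about 3 mm of its pad centre; the job is handed in, but no verdict came back.

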